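# Clamp a power module and hold the connector press down on it

### The job

Crank the vise of the small bench press clockwise until its jaw clamps the module firmly against the fixed jaw. Then flip the press's safety catch right over, off the lever, so that it stays open by itself, and only after that pull the lever by its cross handle towards the front, all the way to its stop, so that the ram presses on the module's connector. Finish there, still holding the lever at its stop with the module clamped, and leave the other things on the bench alone.

Things in the scene. Friction and masses are not known exactly. Their poses are not given: they have to be found in the camera images.
- machine: Grey bench press fixed to the bench: base plate 250 x 350 x 15 mm, vise bed on the left (top at 80 mm), column 60 x 40 mm with a head over the vise (202 mm high), lever and safety catch on the right. Origin on the bench below the vise's middle; x away from the front (the robot's side), y left along the vise, z up. 'Press frame' below means this frame, in mm. Its place and heading vary.
- crank_handle (a point): Middle of the vise crank's handle: a black free-turning sleeve 16 mm thick and 64 mm long, parallel to the press's y, on a pin 34 mm off the crank axis. The crank arm lies 40 mm further right (-y) of this point; nothing beside it elsewhere. Press frame: y = 158; the crank axis is parallel to y through x = 0, z = 95.
- crank (a joint): Crank angle, rad; 0 = handle straight above the axis. Grows clockwise seen from the crank's outer (+y) end, tightening: handle at x = -34 sin(angle), z = 95 + 34 cos(angle) in the press frame. 4 mm of jaw per rad; starts at 0 to 1.8, the jaw clamps the module at about 5.5. Takes about 2.5 N at the handle to turn, more once tight; stays where it is left (self-locking).
- jaw: Moving vise jaw, steel, 60 (x) x 20 (y) x 30 mm, driven by the crank to -y. Origin at its centre.
- fixed_jaw: Fixed vise jaw, steel, 60 x 20 x 30 mm, beside the column; its gripping face is at y = -15 in the press frame. Origin at the press's origin, not in the jaw.
- module: The power module to clamp, loose on the vise bed between the jaws: aluminium base 60 (x) x 45 (y) x 22 mm, green board and a black connector in the middle, top at 45 mm. Origin at the centre of its underside. The jaw pushes it along the bed against the fixed jaw. 0.15 to 0.4 kg.
- catch_grip (a point): Middle of the safety catch's finger rod: a black free-turning sleeve 14 mm thick, 50 mm long, parallel to the press's x and sticking out to the front (-x), 75 mm left (+y) of the catch's hinge, level with it when shut.
- catch_hinge (a point): Point on the catch's hinge axis (parallel to the press's x), level in x with catch_grip. Fixed, 180 mm above the bench.
- catch (a joint): Catch angle, rad: 0 shut (its bar lies level across the front of the lever and blocks it), growing as the rod is lifted and swung over to the right (-y) side; straight up at 1.57, stop at 2.1. Light; falls shut from below 1.57, and falls fully open and stays from beyond it.
- lever_handle (a point): Middle of the lever's cross handle: a black free-turning sleeve 22 mm thick and 90 mm long parallel to the press's y, at the end of the lever, 150 mm from the pivot.
- lever_pivot (a point): Pivot of the lever (axis parallel to the press's y), fixed, 135 mm above the bench.
- lever (a joint): Lever angle, rad: 0 at rest (leaning 0.5 from upright to +x, away from the front), growing as it is pulled to the front, stop at 1.0 (leaning 0.5 to the front). Spring return: 3 N at first, about 8 N at the stop; swings back when let go. The ram comes down 26 mm per rad.
- lever_bar: The lever's cross handle itself (the sleeve); origin at its middle.
- foot: Round sprung foot under the ram, 28 mm across; origin at the centre of its lower face, 145 mm above the bench at rest. It meets the connector's top (125 mm) at lever angle 0.77 and presses with about 15 N at the lever's stop.
- parts_tray: Bystander: black tray 50 x 80 x 22 mm with small parts, on the base plate in front of the vise.
- solder_spool: Bystander: grey wire spool, 48 mm across, 38 mm high, on the base plate behind the vise.
- flux_bottle: Bystander: clear bottle, 44 mm across, 90 mm high.
- screwdriver: Bystander: screwdriver, 180 mm, lying on the bench.
- spare_module: Bystander: a second module like the first, on the bench outside the press.
- glass_jar: Bystander: glass jar with a steel lid, 60 mm across, 60 mm high.
Things that resemble listed ones, but are neither listed nor needed, are in the scene too. What is shaped like the module but red or turquoise is not meant.

How it is judged:
On the way, in this order (a step that is already met when the one before it is completed fails the run):
1. the module is clamped between the vise jaws (contact force between each of jaw, fixed_jaw and module above 3 N), for 0.2 s.
2. the safety catch is flipped over, open, the module still clamped (all of step 1 and value of joint catch above 1.65 rad), for 0.2 s.
3. the lever is pulled to its stop and the ram presses on the module (value of joint lever above 0.92 rad and contact force between foot and module above 6 N and contact force between the fingers and lever_bar above 2 N), for 0.2 s.
At the end, for the whole second after the job is handed in: At the end the fingers still hold the lever's cross handle (over 2 N) with the lever within 0.08 rad of its stop, the ram's foot presses on the module with over 6 N, both jaws press on the module with over 3 N, the catch is open (over 1.65 rad), and all is at rest (all of step 2 and all of step 3 and linear speed of module below 0.02 m/s); the arm keeps its last pose, push and grip.
It fails at once if the lever is pulled while the catch is not open (value of joint lever above 0.12 rad and value of joint catch below 1.4 rad).
It fails at once if one of the bystanders is moved by more than 20 mm (distance of any of parts_tray, solder_spool, flux_bottle, screwdriver, spare_module, glass_jar from where it was at the start of the episode above 0.02 m).
It also fails if it takes over 72 s, if anything falls off the work surface, if the arm or the gripper's body presses on something with over 40 N, if the wrist force passes 120 N, or if a joint passes its speed limit or range.

### The arm

A 6-joint arm with a two-finger parallel gripper is mounted at the origin on the work surface. World frame = base frame: x ahead of the robot, y to its left, z up, the work surface at z = 0. Lengths are in m, angles in rad, forces in N, time in s.
With the tool pointing down it reaches from about 0.275 to 0.975 m from the base axis. Payload 8.4 kg.
Tool frame: the origin (TCP) lies at the very end of the fingers, on their centre line; the grasp point (between the pads) lies grip_point_offset behind it (grip_point_offset is the distance from the TCP to the grasp point, in m); z points along the fingers, y is the line along which they close (so a half turn about z gives the same grasp; the last joint's range is limited). The gripper opens to 92 mm and grips with 3 to 60 N. Pads are 20 mm wide; open, the fingers measure 128 mm over their backs; the gripper's body (75 mm by 189 mm) begins 69 mm behind the grasp point.
Start: joints at [1.341, 0.353, 1.633, -0, 1.155, -0.002], TCP at [0.141, 0.609, 0.215] pointing down, gripper open.
Joint ranges: [-2.63, 2.63], [-0.92, 2.1], [0.06, 2.66], [-1.3, 4.44], [0, 2.69], [-3.02, 3.02]. Speed limits (rad/s): [2.22, 2.22, 2.79, 3.14, 3.14, 3.14].

### API

Orientations are given as [roll, pitch, yaw] about the fixed x, y, z axes, in that order (R = Rz(yaw) Ry(pitch) Rx(roll)).
In Python, from cell import * gives the robot as it stands. The module is installed in compiled form; this text tells all that it offers.
- The arm moves only by the tool step_arm, never from a script. Its argument "increments" is a list of rows, each a list of 6 numbers: the shift along the tool's x, y, z in units of 200 mm (1.0 is 200 mm), then the turn, a rotation vector about the tool's x, y, z in units of pi/2 rad (1.0 is pi/2 rad). In form: [[x, y, z, rx, ry, rz], ...]. A call has exactly 8 rows; each row is the pose to reach, as a shift and turn from the pose commanded when the call began, along the tool's axes at that moment; what a row does not reach only later rows make up. A row lasts 1/8 s, in which the tool goes at most 62.5 mm and 10.7 degrees, less where a joint would pass 70% of its speed; a pose out of reach is approached as far as the arm can. A call with a number of a shift or a turn outside -1 to 1 is refused whole. A call with a gripper value outside its range is refused whole. "jaw" is the closure, from -1 (fully open) to 1 (shut), set as the call begins (left out, the last holds). The fingers move at their own pace and stop on an object; the grip force is fixed at half the most. Time passes only in rows, so rows that repeat a pose let the fingers close, or fill a call up. It gives the time, the measured TCP pose, the force, the opening and the grip force at its end, in the units of the state.
- get_state(): the state, without advancing time (a new reading comes with each control period).
- camera(name): name is "scene" or "top" or "wrist"; returns a dict with "image" (480x640x3 uint8, red, green, blue), "mtx" (3x3 intrinsics, pixels), "k1" (the pictures are not rectified: a ray, as slopes to the right and down, at radius r is drawn at 1 + k1 r^2 times it, then the intrinsics apply), "T" (4x4, takes a point from camera to world coordinates); the wrist camera has in their place "hand_eye" (4x4, takes a point from camera to tool coordinates, whose origin is the TCP and whose axes are the flange's). Camera axes: x right, y down, z forward; pixel columns grow to the right and rows downward; lengths in m; the calibration is good to about 2 mm. A picture is of the moment at which its call begins: read the wrist's pose just before it. There is no depth.
- job_done(): hands the job in; it is judged then, once.
Trained networks look in a picture, given as the dict that the camera call returned (one of the last four; its "shot" number tells which), for a name from the list of things; names that differ only in an ending like _2 or _b are one class to them, and where a whole thing is asked for, a point or a joint stands for the part that bears it (a point fixed in the world has none). Each returns a list of dicts, best first, with "confidence" (0 to 1); they miss things now and then, are a little off and sometimes report something else, mostly with a low value. They report only what shows in the picture. A call takes as long as a camera call. They do not tell look-alikes from the thing itself.
- outline_of(picture, label): "mask" (480x640 bool, what is visible of it) and "xy" ([column, row] in pixels, amid what is visible of it).
The state is a dict: "t": time; "qpos": joint angles; "dq": joint speeds; "tau": joint torques, N m; "ee_pos": TCP position; "eef_rot": TCP orientation; "ft_force": force on the tool from outside, world axes, zero at the start; "moment": the same for the moment, N m; "finger_gap": finger opening in m; "grasp_force": force on a finger pad.
Only numpy, scipy, OpenCV 4.12 (cv2) and the standard library are available. Lean on these libraries where they do the work, as an engineer would, in place of code of your own. Each camera call takes 0.05 s, during which the arm holds its last target. There are 200 camera calls.

## Working session

There is one attempt and no reset: what is moved stays moved. The work goes in short steps, Python scripts to look and compute and a tool call to move; the robot and the scene stay as the last step left them, time stands still between calls to the robot, and variables do not carry over. Pictures are saved under pics/ and viewed, at most 10 in all, crops included, and the job is handed in when it is done.

Besides the shell and the picture viewer there is one more tool, called after "Call:" by a JSON object that holds its "method" and its "body", one argument or row to a line. step_arm: Moves the arm, as the interface text tells. Shifts and turns lie within -1 to 1; 1 stands for 200 mm of shift or pi/2 rad of turn. Its arguments: {"type":"object","properties":{"increments":{"type":"array","items":{"type":"array","items":{"type":"number"}}},"jaw":{"type":"number"}},"required":["increments"]}

```bash
mkdir -p pics; cat > h.py <<'E'
from cell import *
import numpy as np, cv2
from scipy.spatial.transform import Rotation as R
def save(p,name): cv2.imwrite('pics/'+name+'.png',p['image'][:,:,::-1])
def proj(p,X,T=None):
    T=p['T'] if T is None else T
    c=(np.asarray(X)-T[:3,3])@T[:3,:3]
    s=c[...,:2]/c[...,2:]; r2=(s**2).sum(-1,keepdims=True)
    s=s*(1+p['k1']*r2); K=p['mtx']
    return np.stack([K[0,0]*s[...,0]+K[0,2],K[1,1]*s[...,1]+K[1,2]],-1)
def ray(p,uv,T=None):
    T=p['T'] if T is None else T
    K=p['mtx']; d=np.array([(uv[0]-K[0,2])/K[0,0],(uv[1]-K[1,2])/K[1,1]]); s=d.copy()
    for _ in range(20): s=d/(1+p['k1']*(s@s))
    return T[:3,3],T[:3,:3]@np.array([s[0],s[1],1])
def atz(p,uv,z,T=None):
    o,d=ray(p,uv,T); return o+d*(z-o[2])/d[2]
E
cat > a.py <<'E'
from h import *
print(get_state())
for n in ('scene','top'):
    p=camera(n); save(p,n+'0'); print(n,p['mtx'].tolist(),p['k1'],np.round(p['T'],3).tolist())
    for l in ['machine','crank_handle','jaw','fixed_jaw','module','catch_grip','lever_handle','lever_bar','foot','parts_tray','solder_spool','flux_bottle','screwdriver','spare_module','glass_jar']:
        print(l,[(round(o['confidence'],2),np.round(o['xy']).tolist(),int(o['mask'].sum())) for o in outline_of(p,l)][:3])
E
python3 a.py
```

```text
{'t': 0.0, 'qpos': array([ 1.34061761e+00,  3.53617391e-01,  1.63414836e+00, -2.23645561e-05,
        1.15521039e+00, -2.38794929e-03]), 'dq': array([ 0.00141645,  0.00071535, -0.00122653, -0.00107754, -0.00114801,
       -0.00264686]), 'tau': array([ 1.32322726e-03, -5.93853664e+01, -3.34209108e+01,  6.96123554e-02,
        2.36268999e-02, -1.29401524e-04]), 'ee_pos': array([0.1410248 , 0.60835887, 0.21387683]), 'eef_rot': array([-3.14020912e+00,  1.71446107e-05,  2.91381094e+00]), 'ft_force': array([-0.52728999, -0.44247247,  1.03955493]), 'moment': array([ 0.02850037, -0.00143545, -0.00741309]), 'grasp_force': 0.0, 'finger_gap': 0.09190805283799158}
scene [[522.4481394119632, 0.0, 327.71655961435016], [0.0, 522.4481394119632, 245.23806169674396], [0.0, 0.0, 1.0]] -0.1017002349228459 [[0.618, 0.593, -0.516, 1.128], [0.786, -0.467, 0.405, -0.495], [-0.001, -0.656, -0.755, 1.058], [0.0, 0.0, 0.0, 1.0]]
machine [(0.77, [324.0, 294.0], 12473)]
crank_handle [(0.67, [379.0, 214.0], 146)]
jaw [(0.45, [357.0, 247.0], 229)]
fixed_jaw []
module [(0.91, [439.0, 228.0], 449), (0.64, [432.0, 26
[... 752 characters left out ...]
0.0, 1.0]]
machine [(0.77, [337.0, 239.0], 8648)]
crank_handle [(0.67, [265.0, 246.0], 173)]
jaw [(0.43, [297.0, 243.0], 136)]
fixed_jaw []
module [(0.78, [246.0, 210.0], 246), (0.5, [214.0, 231.0], 290)]
catch_grip [(0.39, [361.0, 242.0], 45)]
lever_handle [(0.53, [360.0, 197.0], 292)]
lever_bar [(0.8, [358.0, 196.0], 272)]
foot []
parts_tray [(0.66, [320.0, 268.0], 450)]
solder_spool [(0.47, [299.0, 216.0], 212), (0.32, [299.0, 243.0], 159)]
flux_bottle [(0.75, [182.0, 204.0], 192), (0.22, [359.0, 197.0], 231)]
screwdriver [(0.71, [266.0, 246.0], 132), (0.7, [465.0, 318.0], 240)]
spare_module [(0.59, [189.0, 265.0], 292)]
glass_jar [(0.65, [466.0, 222.0], 327), (0.65, [266.0, 244.0], 170)]
```

```bash
python3 - <<'E'
import cv2,numpy as np
a=cv2.imread('pics/scene0.png');b=cv2.imread('pics/top0.png')
cv2.imwrite('pics/sc.png',cv2.resize(a[150:420,220:520],None,fx=2.2,fy=2.2,interpolation=cv2.INTER_CUBIC)) 
cv2.imwrite('pics/tc.png',cv2.resize(b[150:350,150:420],None,fx=2.9,fy=2.9,interpolation=cv2.INTER_CUBIC)) 
E
```

```text
(no output)
```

View pics/sc.png

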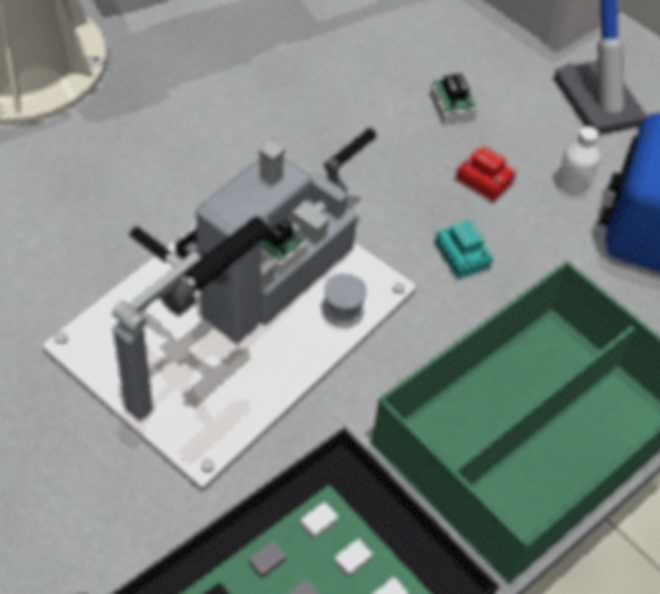

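View pics/tc.png

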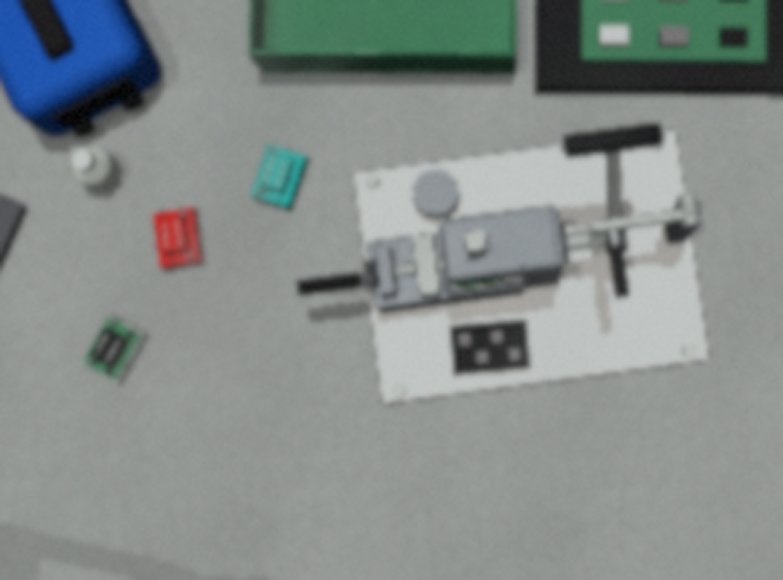

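The scene crop shows the press with its crank sleeve at about scene (380,216), the catch rod at (288,260) and the lever's cross handle at (322,264). In the top crop the crank sleeve is at top (265,248), the catch rod at (364,242) and the lever handle at (361,198). Look-alikes for the module are the red one at (210,232) and the turquoise at (247,211), with the spare at (189,270). The module itself is the green one in the vise, under the head.

```bash
cat > b.py <<'E'
from h import *
ps={n:camera(n) for n in ('scene','top')}
t=ps['top']; s=ps['scene']
c=[atz(t,(150+u/2.9,150+v/2.9),.015) for u,v in [(357,172),(673,128),(708,357),(384,402)]]
c2=[atz(s,(220+u/2.2,150+v/2.2),.015) for u,v in [(415,288),(203,487),(46,346)]]
print('plate',np.round(c,3).tolist(),np.round(c2,3).tolist())
def tri(a,b):
    o1,d1=ray(s,a);o2,d2=ray(t,b)
    A=np.stack([d1,-d2],1);k=np.linalg.lstsq(A,o2-o1,rcond=None)[0]
    p,q=o1+k[0]*d1,o2+k[1]*d2; return (p+q)/2,np.linalg.norm(p-q)
for l in ['crank_handle','lever_handle','lever_bar','catch_grip']:
    m=[outline_of(p,l)[0] for p in (s,t)]
    print(l,tri(*[x['xy'] for x in m]))
    for x in m:
        pts=np.argwhere(x['mask'])[:,::-1].astype(float); print(cv2.minAreaRect(pts.astype(np.float32)),pts.mean(0))
E
python3 b.py
```

```text
plate [[0.627, 0.146, 0.015], [0.678, -0.193, 0.015], [0.432, -0.23, 0.015], [0.381, 0.113, 0.015]] [[0.633, 0.151, 0.015], [0.682, -0.189, 0.015], [0.441, -0.222, 0.015]]
crank_handle (array([ 0.55510888, -0.0014928 ,  0.28637784]), np.float64(0.14063033921257503))
((381.3787536621094, 215.962890625), (4.64374303817749, 20.615406036376953), 50.710594177246094) [381.24731183 216.07526882]
((321.6395263671875, 240.67376708984375), (85.19445037841797, 140.26976013183594), 82.95423126220703) [333.58166552 240.0431332 ]
lever_handle (array([ 0.61471854, -0.10959388,  0.25604506]), np.float64(0.002206736249517828))
((322.9400329589844, 264.9200134277344), (12.20000171661377, 42.400001525878906), 53.13010025024414) [321.84855234 265.36302895]
((361.0799865722656, 197.5599822998047), (7.9195966720581055, 32.24407196044922), 81.8698959350586) [360.78723404 197.6212766 ]
lever_bar (array([ 0.62385866, -0.11068737,  0.27154238]), np.float64(0.013285566674655112))
((322.8032531738281, 264.6639099121094), (12.291542053222656, 42.63628387451172), 50.194427490234375) [322.52941176 264.99188641]
((360.91998291015625, 197.4399871826172), (7.9195966720581055, 32.526912689208984), 81.8698959350586) [360.816 197.484]Traceback (most recent call last):
  File "b.py", line 12, in <module>
    m=[outline_of(p,l)[0] for p in (s,t)]
       ~~~~~~~~~~~~~~~^^^
IndexError: list index out of range
```

```bash
cat > c.py <<'E'
from h import *
import cell
print('gpo',getattr(cell,'grip_point_offset',None),[n for n in dir(cell) if n[0]!='_'])
s=camera('scene');t=camera('top')
def tri(a,b):
    o1,d1=ray(s,a);o2,d2=ray(t,b)
    A=np.stack([d1,-d2],1);k=np.linalg.lstsq(A,o2-o1,rcond=None)[0]
    p,q=o1+k[0]*d1,o2+k[1]*d2; return (p+q)/2,np.linalg.norm(p-q)
C=lambda u,v:(220+u/2.2,150+v/2.2)
D=lambda u,v:(150+u/2.9,150+v/2.9)
yaw=.147;ex=np.array([np.cos(yaw),np.sin(yaw)]);ey=np.array([-ex[1],ex[0]])
pc=np.array([.533,-.038])
def rep(n,P,e=0): print(n,np.round(P,4),'rel plate centre',np.round([(P[:2]-pc)@ex,(P[:2]-pc)@ey],4),np.round(e,4))
rep('crank',*tri(C(355,148),D(330,285)))
rep('crank outer end',*tri(C(373,134),D(299,288)))
rep('lever',*tri((322.9,264.9),(361,197.5)))
rep('lever z266',atz(t,(361,197.5),.2666)); rep('lever z266s',atz(s,(322.9,264.9),.2666))
rep('catch rod end',*tri(C(135,232),D(622,295)))
rep('catch rod end z',atz(t,D(622,295),.18)); rep('catch rod mid z',atz(t,D(619,270),.18))
rep('jaw top',atz(t,D(427,263),.110)); 
for n,u,v in [('hLB',443,218),('hRB',558,207),('hRF',565,270),('hLF',445,287)]: rep(n,atz(t,D(u,v),.202))
E
python3 c.py
```

```text
gpo 0.0187 ['IKError', 'camera', 'get_state', 'grip_point_offset', 'job_done', 'outline_of']
crank [0.4971 0.1634 0.1249] rel plate centre [-0.006   0.2044] 0.0089
crank outer end [0.4937 0.1941 0.1255] rel plate centre [-0.0048  0.2354] 0.0088
lever [ 0.6195 -0.1108  0.2668] rel plate centre [ 0.0749 -0.0846] 0.0037
lever z266 [ 0.6185 -0.1123  0.2666] rel plate centre [ 0.0737 -0.086 ] 0
lever z266s [ 0.6204 -0.109   0.2666] rel plate centre [ 0.076  -0.0831] 0
catch rod end [ 0.4839 -0.1244  0.1776] rel plate centre [-0.0612 -0.0782] 0.0075
catch rod end z [ 0.4818 -0.1274  0.18  ] rel plate centre [-0.0638 -0.081 ] 0
catch rod mid z [ 0.5059 -0.1245  0.18  ] rel plate centre [-0.0395 -0.0816] 0
jaw top [0.5189 0.0641 0.11  ] rel plate centre [0.001  0.1031] 0
hLB [0.5519 0.0445 0.202 ] rel plate centre [0.0308 0.0788] 0
hRB [ 0.5634 -0.0649  0.202 ] rel plate centre [ 0.0261 -0.0311] 0
hRF [ 0.5031 -0.0719  0.202 ] rel plate centre [-0.0345 -0.0291] 0
hLF [0.4859 0.0417 0.202 ] rel plate centre [-0.0349  0.0858] 0
```

Call:
{"method": "step_arm", "body": {
  "increments": [
    [-0.25,-0.2,-0.1,0,0,0.1],
    [-0.5,-0.4,-0.2,0,0,0.25],
    [-0.75,-0.6,-0.2,0,0,0.4],
    [-1,-0.79,-0.2,0,0,0.55],
    [-1,-0.79,-0.2,0,0,0.7],
    [-1,-0.79,-0.2,0,0,0.76],
    [-1,-0.79,-0.2,0,0,0.76],
    [-1,-0.79,-0.2,0,0,0.76]
  ],
  "jaw": -1
}}

```text
t: 3.15
ee_pos: [0.3003, 0.4097, 0.2547]
eef_rot: [3.142, -0.0, 1.721]
ft_force: [0.7, -1.3, 0.2]
finger_gap: 0.0918
grasp_force: 0.0
```

```bash
cat >> h.py <<'E'
def pose():
    s=get_state(); return s['ee_pos'],R.from_euler('xyz',s['eef_rot'])
def inc(target,yaw=None):
    "shift (units) and turn from the present pose to TCP target, tool down with yaw"
    p,r=pose(); d=r.inv().apply(np.asarray(target)-p)/.2
    w=np.zeros(3) if yaw is None else (r.inv()*R.from_euler('xyz',[np.pi,0,yaw])).as_rotvec()/(np.pi/2)
    print('pos',np.round(p,4),'inc',np.round(d,4),np.round(w,4))
E
python3 -c "
from h import *
inc([.45,.19,.30],1.718)"
```

```text
pos [0.3003 0.4097 0.2547] inc [-1.1978  0.576  -0.2267] [ 0.     -0.0001  0.0016]
```

Call:
{"method": "step_arm", "body": {
  "increments": [
    [-0.3,0.2,-0.2,0,0,0],
    [-0.6,0.4,-0.22,0,0,0],
    [-0.9,0.55,-0.22,0,0,0],
    [-1,0.58,-0.22,0,0,0],
    [-1,0.58,-0.22,0,0,0],
    [-1,0.58,-0.22,0,0,0],
    [-1,0.58,-0.22,0,0,0],
    [-1,0.58,-0.22,0,0,0]
  ]
}}

```text
t: 4.15
ee_pos: [0.4442, 0.2302, 0.2985]
eef_rot: [-3.141, -0.0, 1.722]
ft_force: [-0.0, -0.6, -0.9]
finger_gap: 0.0919
grasp_force: 0.0
```

```bash
cat > w.py <<'E'
from h import *
import sys
p0,r=pose(); w=camera('wrist'); save(w,sys.argv[1])
T=np.eye(4);T[:3,:3]=r.as_matrix();T[:3,3]=p0;T=T@w['hand_eye']
np.savez('w.npz',T=T,mtx=w['mtx'],k1=w['k1'])
print(p0,np.round(w['hand_eye'],3).tolist())
for l in sys.argv[2:]:
    for o in outline_of(w,l)[:2]:
        m=o['mask'];print(l,o['confidence'],o['xy'],cv2.minAreaRect(np.argwhere(m)[:,::-1].astype(np.float32)))
E
python3 w.py w1 crank_handle
```

```text
[0.44417237 0.23018605 0.2985265 ] [[-0.001, -0.965, -0.262, 0.072], [1.0, -0.001, 0.0, 0.001], [-0.0, -0.262, 0.965, -0.169], [0.0, 0.0, 0.0, 1.0]]
crank_handle 0.92 [354.7, 285.9] ((351.1708679199219, 286.4129333496094), (15.601369857788086, 61.31148147583008), 2.726310968399048)
```

View pics/w1.png

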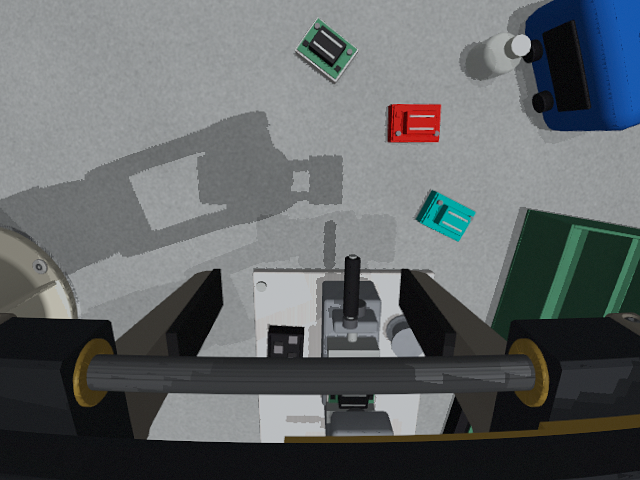

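The wrist picture shows the crank sleeve from (353,256) to (349,317), with the vise bed below it at columns 324–380. The spare module is at (327,50), the red one at (415,123) and the turquoise one at (446,215).

```bash
python3 - <<'E'
from h import *
w=np.load('w.npz');T=w['T'];yaw=.147;ex=np.array([np.cos(yaw),np.sin(yaw)]);ey=np.array([-ex[1],ex[0]]);pc=np.array([.533,-.038])
def f(n,uv,z):
    P=atz(w,uv,z,T);print(n,np.round(P,4),np.round([(P[:2]-pc)@ex,(P[:2]-pc)@ey],4))
for z in (.125,.129):
    f('outer',(353,256),z);f('inner',(349.5,317),z);f('mid',(351.2,286.4),z)
f('LF plate',(254,269),.015);f('LB plate',(433,269),.015)
f('bedL',(324,283),.08);f('bedR',(380,283),.08)
inc([.497,.165,.129-.0187],1.718)
E
```

```text
outer [0.4936 0.1952 0.125 ] [-0.0048  0.2365]
inner [0.5024 0.1272 0.125 ] [-0.006   0.1679]
mid [0.4978 0.1622 0.125 ] [-0.0055  0.2032]
outer [0.4929 0.1964 0.129 ] [-0.0054  0.2378]
inner [0.5016 0.1292 0.129 ] [-0.0065  0.17  ]
mid [0.497  0.1638 0.129 ] [-0.006   0.2049]
LF plate [0.3837 0.1226 0.015 ] [-0.1241  0.1808]
LB plate [0.6244 0.1588 0.015 ] [0.1192 0.1813]
bedL [0.4739 0.1434 0.08  ] [-0.0319  0.1881]
bedR [0.5389 0.1531 0.08  ] [0.0338 0.1881]
pos [0.4443 0.2299 0.2985] inc [-0.3606  0.2117  0.9412] [-0.0001 -0.      0.0023]
```

Call:
{"method": "step_arm", "body": {
  "increments": [
    [-0.2,0.12,0.1,0,0,0],
    [-0.351,0.2136,0.35,0,0,0.002],
    [-0.351,0.2136,0.6,0,0,0.002],
    [-0.351,0.2136,0.8,0,0,0.002],
    [-0.351,0.2136,0.9,0,0,0.002],
    [-0.351,0.2136,0.942,0,0,0.002],
    [-0.351,0.2136,0.942,0,0,0.002],
    [-0.351,0.2136,0.942,0,0,0.002]
  ]
}}

```text
t: 5.25
ee_pos: [0.4981, 0.1665, 0.1112]
eef_rot: [3.14, -0.0, 1.717]
ft_force: [0.9, -0.2, -0.2]
finger_gap: 0.092
grasp_force: 0.0
```

Call:
{"method": "step_arm", "body": {
  "increments": [
    [0,0,0,0,0,0],
    [0,0,0,0,0,0],
    [0,0,0,0,0,0],
    [0,0,0,0,0,0],
    [0,0,0,0,0,0],
    [0,0,0,0,0,0],
    [0,0,0,0,0,0],
    [0,0,0,0,0,0]
  ],
  "jaw": 1
}}

```text
t: 6.25
ee_pos: [0.4971, 0.1661, 0.1101]
eef_rot: [-3.141, -0.0, 1.717]
ft_force: [-0.3, -0.6, 1.2]
finger_gap: 0.0151
grasp_force: 30.0
```

Call:
{"method": "step_arm", "body": {
  "increments": [
    [0,-0.0487,0.0145,0,0,0],
    [0,-0.0909,0.0428,0,0,0],
    [0,-0.1229,0.0823,0,0,0],
    [0,-0.1418,0.1294,0,0,0],
    [0,-0.1459,0.1801,0,0,0],
    [0,-0.1348,0.2297,0,0,0],
    [0,-0.1096,0.2738,0,0,0],
    [0,-0.0725,0.3085,0,0,0]
  ]
}}

```text
t: 7.25
ee_pos: [0.4851, 0.1643, 0.0493]
eef_rot: [3.137, -0.0, 1.717]
ft_force: [4.9, -3.2, 11.4]
finger_gap: 0.0152
grasp_force: 30.0
```

Call:
{"method": "step_arm", "body": {
  "increments": [
    [0,0.0457,0.0222,0,0,0],
    [0,0.096,0.0299,0,0,0],
    [0,0.1462,0.0224,0,0,0],
    [0,0.1919,0.0004,0,0,0],
    [0,0.2291,-0.0341,0,0,0],
    [0,0.2546,-0.0783,0,0,0],
    [0,0.2658,-0.1278,0,0,0],
    [0,0.2618,-0.1785,0,0,0]
  ]
}}

```text
t: 8.25
ee_pos: [0.5376, 0.1721, 0.0855]
eef_rot: [3.137, -0.0, 1.717]
ft_force: [4.6, -0.5, -2.8]
finger_gap: 0.0154
grasp_force: 30.0
```

Call:
{"method": "step_arm", "body": {
  "increments": [
    [0,-0.0082,-0.0259,0,0,0],
    [0,-0.0196,-0.0487,0,0,0],
    [0,-0.0342,-0.0695,0,0,0],
    [0,-0.0457,-0.0821,0,0,0],
    [0,-0.0583,-0.0935,0,0,0],
    [0,-0.072,-0.1035,0,0,0],
    [0,-0.072,-0.1035,0,0,0],
    [0,-0.072,-0.1035,0,0,0]
  ]
}}

```text
t: 9.25
ee_pos: [0.5237, 0.17, 0.1056]
eef_rot: [3.135, -0.0, 1.717]
ft_force: [11.8, 0.4, -8.0]
finger_gap: 0.0151
grasp_force: 30.0
```

Call:
{"method": "step_arm", "body": {
  "increments": [
    [0,-0.011,-0.0065,0,0,0],
    [0,-0.0223,-0.0124,0,0,0],
    [0,-0.0223,-0.0124,0,0,0],
    [0,-0.0223,-0.0124,0,0,0],
    [0,-0.0223,-0.0124,0,0,0],
    [0,-0.0223,-0.0124,0,0,0],
    [0,-0.0223,-0.0124,0,0,0],
    [0,-0.0223,-0.0124,0,0,0]
  ]
}}

```text
t: 10.25
ee_pos: [0.5206, 0.1694, 0.1077]
eef_rot: [3.133, -0.0, 1.717]
ft_force: [18.2, 0.4, -16.9]
finger_gap: 0.0151
grasp_force: 30.0
```

Call:
{"method": "step_arm", "body": {
  "increments": [
    [0,0,0,0,0,0],
    [0,0,0,0,0,0],
    [0,0,0,0,0,0],
    [0,0,0,0,0,0],
    [0,0,-0.25,0,0,0],
    [0,0,-0.5,0,0,0],
    [0,0,-0.75,0,0,0],
    [0,0,-0.98,0,0,0]
  ],
  "jaw": -1
}}

```text
t: 11.25
ee_pos: [0.5156, 0.1688, 0.3051]
eef_rot: [-3.141, -0.0, 1.717]
ft_force: [0.8, -0.4, 0.2]
finger_gap: 0.0913
grasp_force: 0.0
```

```bash
python3 -c "
from h import *
inc([.40,-.03,.33],1.718)"
```

```text
pos [0.5156 0.1688 0.3051] inc [-0.8993 -0.7164 -0.1243] [-0.0002 -0.     -0.0007]
```

Call:
{"method": "step_arm", "body": {
  "increments": [
    [-0.2,-0.05,-0.08,0,0,-0.1],
    [-0.45,-0.1,-0.08,0,0,-0.2],
    [-0.7,-0.15,-0.08,0,0,-0.35],
    [-1,-0.2,-0.08,0,0,-0.5],
    [-1,-0.2,-0.08,0,0,-0.65],
    [-1,-0.2,-0.08,0,0,-0.8],
    [-1,-0.2,-0.08,0,0,-0.95],
    [-1,-0.2,-0.08,0,0,-1]
  ]
}}

```text
t: 12.25
ee_pos: [0.5051, -0.0348, 0.3191]
eef_rot: [3.141, -0.001, 3.133]
ft_force: [-0.4, 0.3, 0.0]
finger_gap: 0.0917
grasp_force: 0.0
```

Call:
{"method": "step_arm", "body": {
  "increments": [
    [0,-0.2,0,0,0,0],
    [0.088,-0.418,0,0,0,0],
    [0.088,-0.418,0,0,0,0],
    [0.088,-0.418,0,0,0,0],
    [0.088,-0.418,0,0,0,0],
    [0.088,-0.418,0,0,0,0],
    [0.088,-0.418,0,0,0,0],
    [0.088,-0.418,0,0,0,0]
  ],
  "jaw": -0.1
}}

```text
t: 13.25
ee_pos: [0.487, -0.1178, 0.3194]
eef_rot: [-3.142, 0.0, 3.127]
ft_force: [-0.7, -0.0, 0.4]
finger_gap: 0.0507
grasp_force: 0.0
```

```bash
python3 w.py w2 catch_grip lever_bar; python3 - <<'E'
from h import *
w=np.load('w.npz')
for y in(0,.03):print(proj(w,np.array([[.506,-.1245,.18],[.619,-.111,.2666]]),w['T']))
E
```

```text
[ 0.48703045 -0.11784312  0.31937691] [[-0.001, -0.965, -0.262, 0.073], [1.0, -0.001, -0.0, -0.001], [0.0, -0.262, 0.965, -0.169], [0.0, 0.0, 0.0, 1.0]]
catch_grip 0.93 [308.6, 243.3] ((308.0810852050781, 244.98648071289062), (55.238059997558594, 16.933094024658203), 80.53767395019531)
catch_grip 0.26 [406.1, 162.6] ((407.0321960449219, 160.9979248046875), (43.071739196777344, 66.50688171386719), 86.3086166381836)
lever_bar 0.92 [328.7, 415.0] ((323.80963134765625, 416.5246276855469), (31.896854400634766, 120.1010971069336), 82.64761352539062)
lever_bar 0.41 [58.8, 59.0] ((66.61321258544922, 86.89623260498047), (147.9373321533203, 23.213932037353516), 74.05460357666016)
[[304.76637719 244.28372743]
 [323.54934345 417.61644728]]
[[304.76637719 244.28372743]
 [323.54934345 417.61644728]]
```

View pics/w2.png

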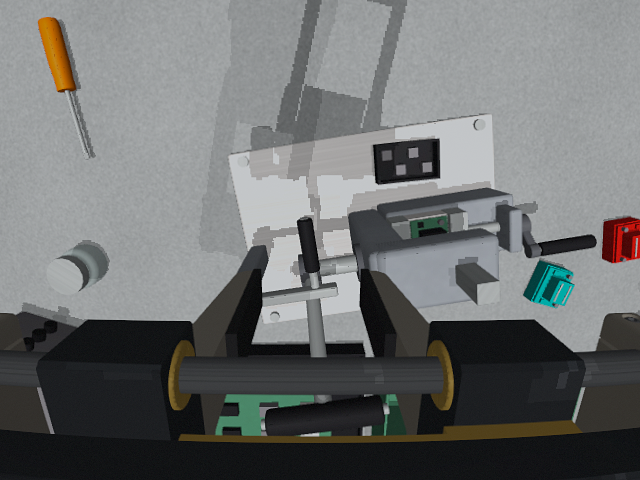

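The wrist picture shows the catch rod from (303,217) to (314,273), the lever's cross handle at (324,416) and the head edge at about (355,215–270), close to the rod. The module is still in the vise at (430,228).

```bash
python3 - <<'E'
from h import *
w=np.load('w.npz');T=w['T'];yaw=.147;ex=np.array([np.cos(yaw),np.sin(yaw),0]);ey=np.array([-ex[1],ex[0],0]);pc=np.array([.533,-.038,0])
def f(n,uv,z):
    P=atz(w,uv,z,T);print(n,np.round(P,4),np.round([(P-pc)@ex,(P-pc)@ey],4));return P
G=f('G',(308.2,245),.18);f('tip',(304,217),.18);f('root',(313.5,273),.18);f('lev',(324,416.5),.2666);f('hinge',(265,300),.18);f('headR',(350,213),.202);f('headRB',(367,305),.202)
g=G-.012*ex; inc([g[0],g[1],.18-.0187+.06],3.288); inc([g[0],g[1],.18-.0187],3.288)
E
```

```text
G [ 0.5067 -0.1214  0.18  ] [-0.0382 -0.0787]
tip [ 0.4808 -0.1247  0.18  ] [-0.0643 -0.0781]
root [ 0.5338 -0.117   0.18  ] [-0.0108 -0.0782]
lev [ 0.6179 -0.1107  0.2666] [ 0.0734 -0.0843]
hinge [ 0.5605 -0.1632  0.18  ] [ 0.0088 -0.1279]
headR [ 0.4733 -0.0865  0.202 ] [-0.0662 -0.0392]
headRB [ 0.5562 -0.0702  0.202 ] [ 0.0183 -0.0352]
pos [ 0.487  -0.118   0.3194] inc [-0.0398 -0.0251  0.4903] [-0.     -0.     -0.1024]
pos [ 0.487  -0.118   0.3194] inc [-0.0398 -0.0251  0.7903] [-0.     -0.     -0.1024]
```

Call:
{"method": "step_arm", "body": {
  "increments": [
    [-0.02,-0.015,0.1,0,0,-0.05],
    [-0.04,-0.025,0.2,0,0,-0.1],
    [-0.04,-0.025,0.35,0,0,-0.102],
    [-0.04,-0.025,0.5,0,0,-0.102],
    [-0.04,-0.025,0.6,0,0,-0.102],
    [-0.04,-0.025,0.7,0,0,-0.102],
    [-0.04,-0.025,0.79,0,0,-0.102],
    [-0.04,-0.025,0.79,0,0,-0.102]
  ],
  "jaw": 0.35
}}

```text
t: 14.4
ee_pos: [0.494, -0.123, 0.1603]
eef_rot: [3.141, -0.002, -2.996]
ft_force: [-0.8, -1.1, -0.0]
finger_gap: 0.0297
grasp_force: 0.0
```

Call:
{"method": "step_arm", "body": {
  "increments": [
    [0,0,0,0,0,0],
    [0,0,0,0,0,0],
    [0,0,0,0,0,0],
    [0,0,0,0,0,0],
    [0,0,0,0,0,0],
    [0,0,0,0,0,0],
    [0,0,0,0,0,0],
    [0,0,0,0,0,0]
  ],
  "jaw": 1
}}

```text
t: 15.4
ee_pos: [0.4949, -0.1222, 0.162]
eef_rot: [3.14, 0.001, -2.996]
ft_force: [-0.3, 6.7, 1.1]
finger_gap: 0.0131
grasp_force: 30.0
```

Call:
{"method": "step_arm", "body": {
  "increments": [
    [0,-0.0027,-0.0449,0,0,0],
    [0,-0.0108,-0.0891,0,0,0],
    [0,-0.024,-0.1321,0,0,0],
    [0,-0.0424,-0.1732,0,0,0],
    [0,-0.0655,-0.2117,0,0,0],
    [0,-0.0931,-0.2473,0,0,0],
    [0,-0.1247,-0.2792,0,0,0],
    [0,-0.1599,-0.3072,0,0,0]
  ]
}}

```text
t: 16.4
ee_pos: [0.4997, -0.1547, 0.224]
eef_rot: [3.141, 0.001, -2.996]
ft_force: [-0.6, 3.3, 4.1]
finger_gap: 0.0129
grasp_force: 30.0
```

Call:
{"method": "step_arm", "body": {
  "increments": [
    [0,-0.0383,-0.0236,0,0,0],
    [0,-0.0792,-0.0423,0,0,0],
    [0,-0.122,-0.0561,0,0,0],
    [0,-0.1662,-0.0646,0,0,0],
    [0,-0.211,-0.0678,0,0,0],
    [0,-0.2559,-0.0656,0,0,0],
    [0,-0.3003,-0.058,0,0,0],
    [0,-0.3433,-0.0452,0,0,0]
  ]
}}

```text
t: 17.4
ee_pos: [0.5097, -0.2236, 0.2317]
eef_rot: [-3.141, 0.0, -2.996]
ft_force: [1.5, -0.1, 1.9]
finger_gap: 0.0135
grasp_force: 30.0
```

Call:
{"method": "step_arm", "body": {
  "increments": [
    [0,0,0,0,0,0],
    [0,0,0,0,0,0],
    [0,0,0,0,0,0],
    [0,0,0,0,0,0],
    [0,0,-0.2,0,0,0],
    [0,0,-0.4,0,0,0],
    [0,0,-0.6,0,0,0],
    [0,0,-0.6,0,0,0]
  ],
  "jaw": -0.3
}}

```text
t: 18.4
ee_pos: [0.5108, -0.2232, 0.3552]
eef_rot: [-3.139, 0.005, -2.996]
ft_force: [-0.0, 0.6, -0.4]
finger_gap: 0.0598
grasp_force: 0.0
```

```bash
python3 - <<'E'
from h import *
p=camera('scene');save(p,'s2')
cv2.imwrite('pics/s2c.png',cv2.resize(p['image'][150:400,220:480,::-1],None,fx=2.2,fy=2.2,interpolation=cv2.INTER_CUBIC))
inc([.6181,-.111,.36],1.718)
E
```

```text
pos [ 0.51   -0.2228  0.353 ] inc [-0.6163  0.4746 -0.0342] [5.000e-04 1.800e-03 9.991e-01]
```

View pics/s2c.png

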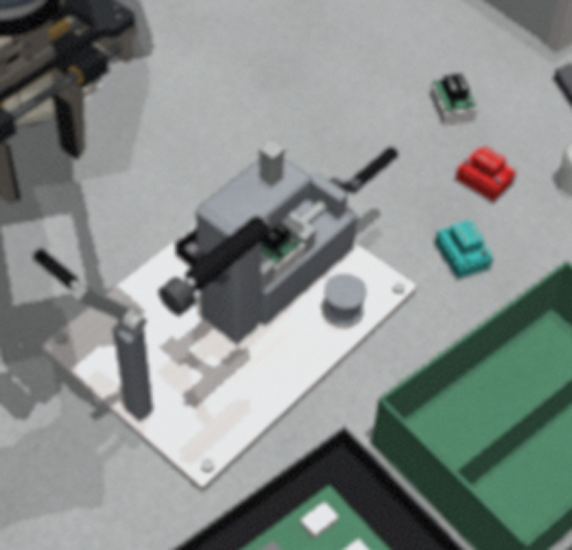

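The scene crop shows the catch flipped open: its rod is at crop (60,270), to the right of the post. The module sits between the jaws at (285,240), and the lever handle is at (230,255).

Call:
{"method": "step_arm", "body": {
  "increments": [
    [-0.15,0.12,-0.03,0,0,0.12],
    [-0.3,0.24,-0.03,0,0,0.23],
    [-0.45,0.36,-0.03,0,0,0.35],
    [-0.616,0.475,-0.03,0,0,0.46],
    [-0.616,0.475,-0.03,0,0,0.58],
    [-0.616,0.475,-0.03,0,0,0.7],
    [-0.616,0.475,-0.03,0,0,0.81],
    [-0.616,0.475,-0.03,0,0,0.92]
  ]
}}

```text
t: 19.45
ee_pos: [0.6169, -0.1106, 0.3558]
eef_rot: [-3.139, -0.001, 1.837]
ft_force: [-0.3, 1.0, 0.3]
finger_gap: 0.0596
grasp_force: 0.0
```

```bash
python3 -c "
from h import *
inc([.6181,-.111,.2666-.0187],1.718)"; python3 w.py w3 lever_bar; python3 -c "
from h import *
w=np.load('w.npz');print(proj(w,np.array([.6181,-.111,.2666]),w['T']))"
```

```text
pos [ 0.6169 -0.1106  0.3558] inc [-0.0043  0.0069  0.5394] [-0.0017 -0.0007  0.0755]
[ 0.61686264 -0.11058787  0.35578558] [[-0.001, -0.965, -0.262, 0.072], [1.0, -0.001, 0.0, 0.0], [-0.0, -0.262, 0.965, -0.169], [0.0, 0.0, 0.0, 1.0]]
lever_bar 0.65 [313.1, 238.9] ((312.6846008300781, 238.0230712890625), (30.140439987182617, 119.19738006591797), 7.125016689300537)
[311.70656561 239.53057383]
```

Well matched; descend and grip.

Call:
{"method": "step_arm", "body": {
  "increments": [
    [-0.004,0.007,0,0,0,0.076],
    [-0.004,0.007,0.1,0,0,0.076],
    [-0.004,0.007,0.2,0,0,0.076],
    [-0.004,0.007,0.3,0,0,0.076],
    [-0.004,0.007,0.42,0,0,0.076],
    [-0.004,0.007,0.54,0,0,0.076],
    [-0.004,0.007,0.54,0,0,0.076],
    [-0.004,0.007,0.54,0,0,0.076]
  ]
}}

```text
t: 20.55
ee_pos: [0.6193, -0.1113, 0.2503]
eef_rot: [3.141, 0.0, 1.725]
ft_force: [0.0, -0.6, -0.3]
finger_gap: 0.0596
grasp_force: 0.0
```

Call:
{"method": "step_arm", "body": {
  "increments": [
    [0,0,0,0,0,0],
    [0,0,0,0,0,0],
    [0,0,0,0,0,0],
    [0,0,0,0,0,0],
    [0,0,0,0,0,0],
    [0,0,0,0,0,0],
    [0,0,0,0,0,0],
    [0,0,0,0,0,0]
  ],
  "jaw": 1
}}

```text
t: 21.55
ee_pos: [0.6164, -0.1117, 0.2494]
eef_rot: [-3.136, -0.0, 1.723]
ft_force: [-8.9, -2.2, 3.5]
finger_gap: 0.0249
grasp_force: 28.9
```

Call:
{"method": "step_arm", "body": {
  "increments": [
    [0,-0.0418,-0.0212,0,0,0],
    [0,-0.0849,-0.0397,0,0,0],
    [0,-0.129,-0.0555,0,0,0],
    [0,-0.174,-0.0685,0,0,0],
    [0,-0.2198,-0.0787,0,0,0],
    [0,-0.2661,-0.086,0,0,0],
    [0,-0.3127,-0.0903,0,0,0],
    [0,-0.3596,-0.0918,0,0,0]
  ]
}}

```text
t: 22.55
ee_pos: [0.5475, -0.1218, 0.2677]
eef_rot: [3.142, -0.001, 1.723]
ft_force: [2.9, 3.6, -24.8]
finger_gap: 0.0212
grasp_force: 30.0
```

Call:
{"method": "step_arm", "body": {
  "increments": [
    [0,-0.0468,0.0065,0,0,0],
    [0,-0.0935,0.016,0,0,0],
    [0,-0.1398,0.023,0,0,0],
    [0,-0.1856,0.033,0,0,0],
    [0,-0.2306,0.046,0,0,0],
    [0,-0.2747,0.062,0,0,0],
    [0,-0.3178,0.081,0,0,0],
    [0,-0.3596,0.102,0,0,0]
  ]
}}

```text
t: 23.55
ee_pos: [0.4821, -0.1319, 0.2537]
eef_rot: [3.127, 0.001, 1.722]
ft_force: [1.2, 15.4, 18.8]
finger_gap: 0.023
grasp_force: 32.7
```

Call:
{"method": "step_arm", "body": {
  "increments": [
    [0,0,0,0,0,0],
    [0,0,0,0,0,0],
    [0,0,0,0,0,0],
    [0,0,0,0,0,0],
    [0,0,0,0,0,0],
    [0,0,0,0,0,0],
    [0,0,0,0,0,0],
    [0,0,0,0,0,0]
  ]
}}

```text
t: 24.55
ee_pos: [0.4822, -0.1319, 0.2539]
eef_rot: [3.127, 0.001, 1.722]
ft_force: [3.0, 13.7, 15.9]
finger_gap: 0.0229
grasp_force: 31.7
```

Call:
{"method": "step_arm", "body": {
  "increments": [
    [0.004,-0.01,0,0,0,0],
    [0.008,-0.02,0,0,0,0],
    [0.012,-0.03,0,0,0,0],
    [0.012,-0.035,0,0,0,0],
    [0.012,-0.035,0,0,0,0],
    [0.012,-0.035,0,0,0,0],
    [0.012,-0.035,0,0,0,0],
    [0.012,-0.035,0,0,0,0]
  ]
}}

```text
t: 25.55
ee_pos: [0.4768, -0.1322, 0.2525]
eef_rot: [3.125, 0.004, 1.722]
ft_force: [15.7, 6.2, -5.9]
finger_gap: 0.0234
grasp_force: 26.3
```

```bash
python3 - <<'E'
from h import *
s=get_state();print(s['ee_pos'],s['ft_force'],s['moment'])
p=camera('scene');
cv2.imwrite('pics/s3c.png',cv2.resize(p['image'][150:380,230:440,::-1],None,fx=2.6,fy=2.6,interpolation=cv2.INTER_CUBIC))
E
```

```text
[ 0.47679054 -0.13215791  0.25250792] [15.73445122  6.19042319 -5.92914836] [ 1.07024912 -3.15377985 -0.06210513]
```

View pics/s3c.png

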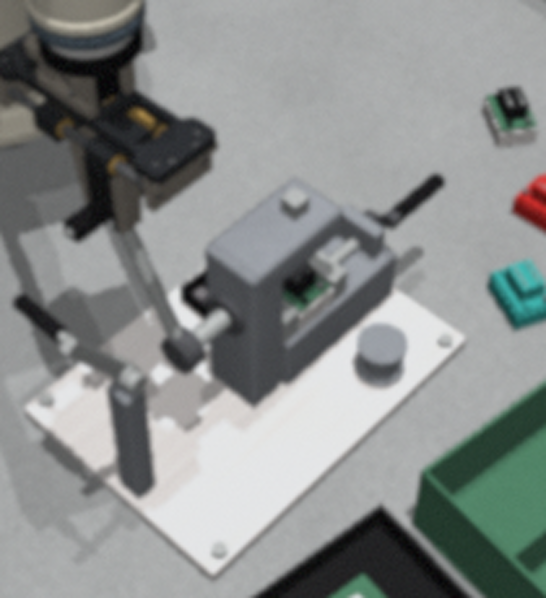

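Call:
{"method": "step_arm", "body": {
  "increments": [
    [0.01,-0.01,0.006,0,0,0],
    [0.015,-0.022,0.012,0,0,0],
    [0.015,-0.022,0.012,0,0,0],
    [0.015,-0.022,0.012,0,0,0],
    [0.015,-0.022,0.012,0,0,0],
    [0.015,-0.022,0.012,0,0,0],
    [0.015,-0.022,0.012,0,0,0],
    [0.015,-0.022,0.012,0,0,0]
  ]
}}

```text
t: 26.6
ee_pos: [0.4762, -0.1319, 0.2521]
eef_rot: [3.116, 0.01, 1.722]
ft_force: [26.1, -0.6, -3.7]
finger_gap: 0.0234
grasp_force: 26.5
```

Call:
{"method": "step_arm", "body": {
  "increments": [
    [0,0,0,0,0,0],
    [0,0,0,0,0,0],
    [0,0,0,0,0,0],
    [0,0,0,0,0,0],
    [0,0,0,0,0,0],
    [0,0,0,0,0,0],
    [0,0,0,0,0,0],
    [0,0,0,0,0,0]
  ]
}}

```text
t: 27.6
ee_pos: [0.4761, -0.1318, 0.252]
eef_rot: [3.116, 0.01, 1.722]
ft_force: [27.4, -1.0, -4.9]
finger_gap: 0.0235
grasp_force: 26.5
```

```bash
python3 -c "
from h import *
s=get_state();print(s['ee_pos'],s['ft_force'],s['grasp_force']);print(job_done())"
```

```text
[ 0.47614499 -0.13183729  0.25204371] [27.43785576 -0.95844977 -4.8522209 ] 26.46280825138092
the job is handed in; nothing more can be done
None
```

I handed the job in at 27.6 s with the vise cranked tight on the module, the catch flipped open and the lever held at its stop with a 26 N grip; the hand-in returned no verdict, and I judged the jaw and foot contact from arm forces and camera images, not direct readings.

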